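Take the filter module out of its dock

ROBOT

A 6-joint arm with a two-finger parallel gripper is mounted at the origin on the work surface. World frame = base frame: x ahead of the robot, y to its left, z up, the work surface at z = 0. Lengths are in m, angles in rad, forces in N, time in s.
With the tool pointing down it reaches from about 0.35 to 0.775 m from the base axis. Payload 7.3 kg.
Tool frame: the origin (TCP) lies at the very end of the fingers, on their centre line; the grasp point (between the pads) lies robot.pinch_z behind it (robot.pinch_z is the distance from the TCP to the grasp point, in m); y points along the fingers, z is the direction in which the jaws open and shut, and the axes are right-handed (so a half turn about y gives the same grasp; the last joint's range is limited). The gripper opens to 92 mm and grips with 3 to 60 N. Pads are 19 mm wide; open, the fingers measure 130 mm over their backs; the gripper's body (75 mm by 190 mm) begins 47 mm behind the grasp point.
Start: joints at [1.179, 0.342, 1.524, -0, 1.275, -0.146], TCP at [0.128, 0.509, 0.227] pointing down, gripper open.
Joint ranges: [-2.53, 2.53], [-0.77, 2.02], [0.04, 2.7], [-1, 4.14], [0.28, 2.66], [-3.11, 3.11]. Speed limits (rad/s): [2.57, 2.57, 3.14, 3.14, 3.14, 3.14].

INTERFACE

Orientations are given as [roll, pitch, yaw] about the fixed x, y, z axes, in that order (R = Rz(yaw) Ry(pitch) Rx(roll)).
In Python, from cell import status, viewer, robot gives the robot as it stands. The module is installed in compiled form; this text tells all that it offers.
- The arm moves only by the shell command python3 -m pendant 'ROWS' [FORCE]. ROWS is JSON, a list that holds one entry, the list of rows, each a list of 7 numbers: the shift along the tool's x, y, z in cm, then the turn, a rotation vector about the tool's x, y, z in rad, then the finger opening in cm, from 0 to 9.18. A call has 1 to 20 rows; each row is the pose to reach, as a shift and turn from the pose commanded when the call began, along the tool's axes at that moment; what a row does not reach only later rows make up. A row lasts 1/10 s, in which the tool goes at most 50 mm and 8.59 degrees, less where a joint would pass 70% of its speed; a pose out of reach is approached as far as the arm can. A call with a gripper value outside its range is refused whole. The fingers move at their own pace and stop on an object; FORCE is the grip in N (left out, the last holds). Time passes only in rows, so rows that repeat a pose let the fingers close. It gives the time, the measured TCP pose, the force and the opening at its end, in the units of the state.
- status.observe(): the state, without advancing time (a new reading comes with each control period).
- viewer.read_camera(name): name is "scene" or "side" or "wrist"; returns a dict with "image" (480x640x3 uint8, red, green, blue), "range_z" (480x640 float32, m along the optical axis (not along the pixel's ray), 0 where there is no reading), "fx", "fy", "cx", "cy" (pixels), "camera_from_world" (4x4, takes a point from world to camera coordinates). Camera axes: x right, y up, looking along -z (the intrinsics and any distortion apply to the point x, -y, -z); pixel columns grow to the right and rows downward; lengths in m; the calibration is good to about 2 mm. A picture is of the moment at which its call begins.
- robot.hand_in(): hands the job in, once; it reports no verdict.
The state is a dict: "time": time; "qpos": joint angles; "qvel": joint speeds; "joint_efforts": joint torques, N m; "tool_pos": TCP position; "tool_rot": TCP orientation; "contact_force": force on the tool from outside, world axes, zero at the start; "torque": the same for the moment, N m; "opening": finger opening in m.
Only numpy, scipy, OpenCV 4.12 (cv2) and the standard library are available. Lean on these libraries where they do the work, as an engineer would, in place of code of your own. Each camera call takes 0.05 s, during which the arm holds its last target. There are 200 camera calls.

TASK

The radio's plug-in filter module has to come out of its bench dock. First lift the loose dust hood off the module and stand it upright on the rubber mat; then pull the dock's sprung locking knob out, twist it a quarter turn so that it stays out by itself, and let go; then slide the module by its handle out through the open end of the dock and stand it upright on the same mat beside the hood. Set both down gently, do not drop them, and leave the other things on the bench where they are.

Things in the scene. Friction and masses are not known exactly. Their poses are not given: they have to be found in the camera images.
- dock: Grey dock, fixed, base 132 x 160 x 12 mm (x, y, z), origin under its centre, z up, -x the side of the locking knob. Rails along y at x = +-58 mm (to z 22 mm); lips (to z 29 mm) hold the module's foot down from y = 1 to 57 mm. The +y end is shut by a black block (z 52 mm), the -y end open. Slide the module 65 to 75 mm towards -y, then it lifts free. The plunger's post is at x = -89 mm.
- plunger (a joint): How far the sprung pin is pulled out along its axis, m: 0 = home, in the module's notch; 0.020 = end of travel. Spring 5 N at 0, 12 N at 0.018. The knob's cross bar leaves the slot of the steel collar at 0.0145: pull to about 0.0175 before twisting. Resting on top of the collar it reads about 0.014 and the pin is clear of the module.
- knob (a joint): Twist of the T-knob about the plunger's axis, rad: 0 at the start (T-bar in the dock's x-z plane). It turns either way, to 1.75 at most, only while pulled out beyond 0.0145. Turned 1.2 to 1.6 either way and let go, its cross bar rests on the collar and the plunger stays out. Positive: anticlockwise seen from above.
- knob_grip (a point): Centre of the knob's black T-bar: 56 mm long (own x), 14 mm wide (own y), 20 mm thick along the plunger's axis (own z, out of the plunger: up, leaning 32 degrees from vertical towards the dock's -x). Pinch the 14 mm width straight down the axis, pull along own +z. Under the T-bar are 22 mm of free stem, then the collar, 28 mm square.
- hood_center (a point): Loose grey plastic dust hood, open below, standing on the module's box over its handle: 74 x 100 mm (x, y), 86 mm tall; this point is its centre, 43 mm above its rim. Grip: a ridge on top 60 mm long (x), 12 mm wide (y), from 9 to 43 mm above this point. It must rise 45 mm to clear the handle. About 140 g; z up, axes the dock's within 10 degrees.
- module_center (a point): Centre of the filter module's dark steel box, 80 x 110 x 45 mm (x, y, z), 22.5 mm above its underside; foot 100 x 110 x 8 mm; a notched lug reaches 30 mm out at -x. Handle on top: a bar 60 mm long (x), 14 mm wide (y), from 22.5 to 60.5 mm above this point. About 600 g, axes as the dock's. In the dock its underside is 12 mm above the bench, with 2 mm play.
- mat: Black rubber mat fixed on the bench, 220 x 340 x 4 mm (x, y, z), origin at the centre of its underside, top at 4 mm. Room for hood and module one beyond the other along y.
- mug: White mug, 78 mm wide, 92 mm tall, bystander; origin under its centre.
- screwdriver_grip (a point): Screwdriver, 170 mm long, lying on the bench, bystander; point in its handle.
- handmic: Black hand microphone 100 x 62 x 30 mm lying on the bench, bystander; origin under its centre.
- dummyload: Finned metal dummy load 54 x 100 x 64 mm, bystander; origin under its centre.
- jar: Glass jar 64 mm wide, 85 mm tall, bystander; origin under its centre.
- battery: Grey battery 65 x 150 x 90 mm, bystander; origin under its centre.
Mind the look-alikes: they are no part of the job. What is shaped like the part that bears hood_center but purple is not meant.

How it is judged:
By the outcome, as a careful person would: the job done as asked, in the order asked, and still so for the second after the job is handed in, with the robot touching nothing.
It also fails if it takes over 67 s, if anything falls off the work surface, if the arm or the gripper's body presses on something with over 40 N, if the wrist force passes 120 N, or if a joint passes its speed limit or range.

## Working session

There is one attempt and no reset: what is moved stays moved. The work goes in short steps, Python scripts to look and compute and a shell command to move; the robot and the scene stay as the last step left them, time stands still between calls to the robot, and variables do not carry over. Pictures are saved under pics/ and viewed, about 8 in all and at most 12, crops included, and the job is handed in when it is done.

```bash
mkdir -p pics; cat > h.py <<'E'
import numpy as np, cv2
from cell import status, viewer, robot
from scipy.spatial.transform import Rotation as R
def cam(n):
    return viewer.read_camera(n)
def pts(c):
    """world points for every pixel from range"""
    v,u=np.mgrid[0:480,0:640]; z=c["range_z"]
    P=np.stack([(u-c["cx"])/c["fx"]*z,-(v-c["cy"])/c["fy"]*z,-z],-1)
    T=np.linalg.inv(c["camera_from_world"]); return P@T[:3,:3].T+T[:3,3]
def ray(c,u,v):
    T=np.linalg.inv(c["camera_from_world"])
    d=T[:3,:3]@np.array([(u-c["cx"])/c["fx"],-(v-c["cy"])/c["fy"],-1]); return T[:3,3],d
def onz(c,u,v,z):
    o,d=ray(c,u,v); return o+d*(z-o[2])/d[2]
def proj(c,p):
    q=c["camera_from_world"]@np.append(p,1); return c["cx"]+c["fx"]*q[0]/-q[2], c["cy"]-c["fy"]*q[1]/-q[2]
E
python3 - <<'E'
from h import *
s=status.observe(); print({k:np.round(v,3).tolist() for k,v in s.items()}, robot.pinch_z)
for n in("scene","side","wrist"):
    c=cam(n); cv2.imwrite(f"pics/{n}0.png",c["image"][...,::-1]); np.save(f"pics/{n}0.npy",c,allow_pickle=True)
    print(n,c["fx"],c["cx"],c["cy"],[k for k in c],np.round(np.linalg.inv(c["camera_from_world"]),3).tolist(), (c["range_z"]>0).mean())
a=cv2.imread("pics/wrist0.png"); 
E
```

```text
{'time': 0.0, 'qpos': [1.179, 0.343, 1.525, 0.0, 1.275, -0.146], 'qvel': [-0.001, -0.001, 0.001, 0.001, 0.001, -0.0], 'joint_efforts': [-0.001, -43.125, -24.422, 0.072, 0.056, -0.0], 'tool_pos': [0.128, 0.509, 0.226], 'tool_rot': [-1.572, 0.0, -0.246], 'contact_force': [-0.137, 0.913, -0.452], 'torque': [-0.001, -0.002, -0.029], 'opening': 0.092} 0.0188
scene 576.9926898468775 319.6701372073502 231.93208182082725 ['image', 'range_z', 'fx', 'fy', 'cx', 'cy', 'camera_from_world'] [[-0.718, -0.552, 0.424, 1.259], [0.696, -0.572, 0.434, 0.762], [0.003, 0.607, 0.795, 1.47], [0.0, 0.0, 0.0, 1.0]] 0.995107421875
side 439.1968358795694 318.1540142443574 246.2587541725978 ['image', 'range_z', 'fx', 'fy', 'cx', 'cy', 'camera_from_world'] [[0.935, 0.247, -0.254, 0.209], [-0.354, 0.633, -0.688, -0.854], [-0.009, 0.733, 0.68, 0.917], [0.0, 0.0, 0.0, 1.0]] 0.9961555989583334
wrist 413.52545701901056 326.4435257771498 233.38763787198786 ['image', 'range_z', 'fx', 'fy', 'cx', 'cy', 'camera_from_world'] [[0.243, -0.934, -0.262, 0.058], [0.97, 0.234, 0.067, 0.527], [-0.001, -0.271, 0.963, 0.385], [0.0, 0.0, 0.0, 1.0]] 0.9961002604166667
```

View pics/scene0.png

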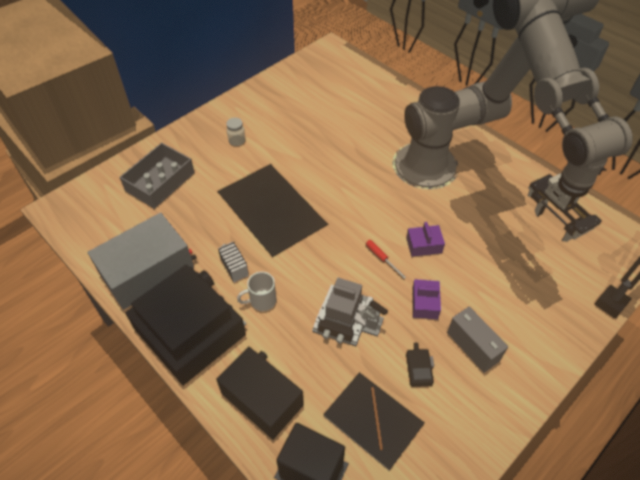

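View pics/side0.png

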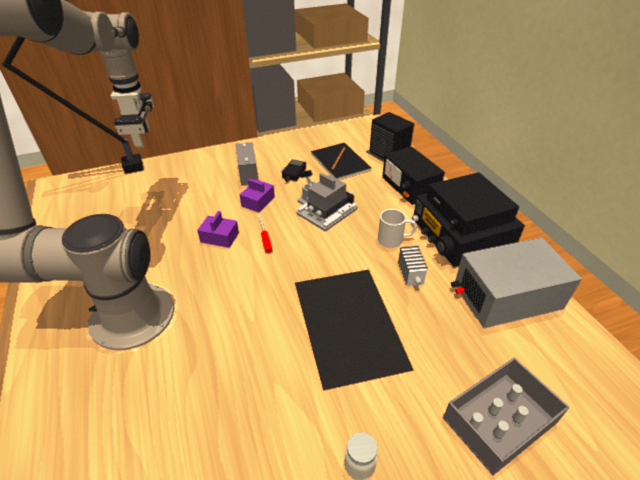

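Scene: the hooded dock is at (343,305), with side view at (322,190). Candidates for the hood are the grey one at scene (343,295) and the purple look-alikes at (425,298) and (426,240). I choose the grey one on the dock. For the mat, the plain black one is at scene (272,208) and side (352,325). The dark pad with a pencil at scene (373,420) is a look-alike. I check this with a crop and depth points.

```bash
python3 - <<'E'
from h import *
L=lambda n:np.load(f"pics/{n}0.npy",allow_pickle=True).item()
a=L("scene");b=L("side")
A=cv2.resize(a["image"][250:360,290:410],None,fx=3.3,fy=3.3,interpolation=cv2.INTER_CUBIC)
B=cv2.resize(b["image"][155:245,270:390],None,fx=3.3,fy=3.3,interpolation=cv2.INTER_CUBIC)
h=max(A.shape[0],B.shape[0]); A=np.pad(A,((0,h-A.shape[0]),(0,0),(0,0)));B=np.pad(B,((0,h-B.shape[0]),(0,0),(0,0)))
cv2.imwrite("pics/crop1.png",np.hstack([A,B])[...,::-1])
for n,c,px in(("scene",a,dict(hood=(345,290),mat=(272,208),pad=(373,420),mug=(262,285),purple1=(425,298),purple2=(426,240),sd=(376,249),mic=(420,366),dummy=(233,262),jar=(236,128),bat=(478,335),knob=(377,308))),("side",b,dict(hood=(325,183),mat=(352,325),knob=(290,200)))):
    P=pts(c)
    for k,(u,v) in px.items(): print(n,k,np.round(P[v,u],3), np.round(c["image"][v,u]))
E
```

```text
scene hood [0.639 0.226 0.143] [118 108  99]
scene mat [ 0.52  -0.22   0.002] [64 55 45]
scene pad [0.804 0.494 0.015] [64 56 48]
scene mug [ 0.748 -0.003  0.027] [118 109  95]
scene purple1 [0.451 0.365 0.05 ] [123  72 129]
scene purple2 [0.298 0.241 0.064] [98 62 95]
scene sd [0.408 0.14  0.023] [199  71  58]
scene mic [0.612 0.485 0.033] [70 60 50]
scene dummy [ 0.771 -0.102  0.065] [159 151 139]
scene jar [ 0.412 -0.528  0.083] [125 119 106]
scene bat [0.461 0.547 0.092] [126 117 106]
scene knob [0.602 0.312 0.11 ] [67 55 44]
side hood [0.631 0.221 0.12 ] [79 71 64]
side mat [ 0.525 -0.238  0.004] [52 47 42]
side knob [0.544 0.331 0.   ] [250 196 107]
```

View pics/crop1.png

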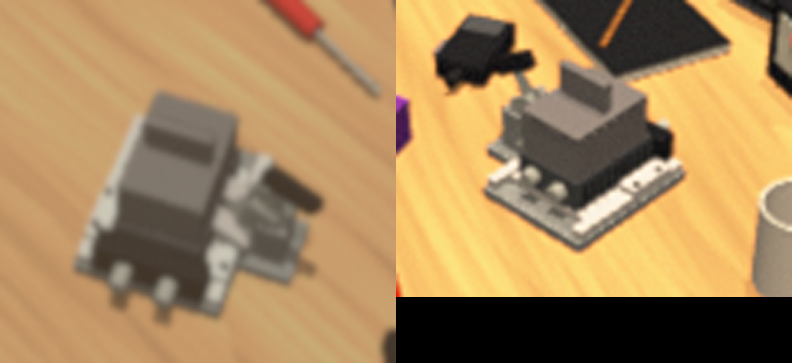

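Crop: the grey hood with its ridge is on the dock. The black T-bar shows at crop (290,187), which is scene (378,307). The black end block is on the far side in the side view, and the open end with its silver connectors faces the robot. The choice is confirmed, so I measure from the depth points of both views.

```bash
python3 - <<'E'
from h import *
L=lambda n:np.load(f"pics/{n}0.npy",allow_pickle=True).item()
for n in("scene","side"):
    c=L(n);P=pts(c);I=c["image"].astype(int)
    near=np.hypot(P[...,0]-.63,P[...,1]-.24)<.14
    def rect(nm,m):
        q=P[m]; 
        if len(q)<4: print(n,nm,len(q));return
        r=cv2.minAreaRect((q[:,:2]*1000).astype(np.float32)); print(n,nm,len(q),"mean",q.mean(0).round(4),"c",np.round(r[0],1),"sz",np.round(r[1],1),"ang",round(r[2],1),"z med/max",np.round([np.median(q[:,2]),q[:,2].max()],4))
    hood=np.hypot(P[...,0]-.635,P[...,1]-.222)<.06
    rect("ridge",hood&(P[...,2]>.138)&(P[...,2]<.15))
    rect("hoodtop",hood&(P[...,2]>.104)&(P[...,2]<.113))
    dark=I.sum(2)<220
    rect("tbar",near&dark&(P[...,2]>.085)&(np.hypot(P[...,0]-.59,P[...,1]-.32)<.06))
    mat=(I.sum(2)<230)&(abs(P[...,2])<.012)&(np.hypot(P[...,0]-.52,P[...,1]+.22)<.25)
    rect("mat",mat)
    br=(I.min(2)>140)&(P[...,2]>.008)&(P[...,2]<.04)&near; rect("rails",br)
E
```

```text
scene ridge 82 mean [0.6379 0.2194 0.1423] c [636.2 220. ] sz [13.8 58. ] ang 27.8 z med/max [0.1423 0.1482]
scene hoodtop 571 mean [0.6406 0.2244 0.1084] c [636.9 220. ] sz [104.6  74.6] ang 26.2 z med/max [0.1085 0.1129]
scene tbar 94 mean [0.5998 0.3128 0.1114] c [598.9 313.4] sz [12.4 45.5] ang 18.7 z med/max [0.1116 0.1299]
scene mat 4875 mean [ 0.5239 -0.2172  0.0035] c [ 519.6 -224.9] sz [339.8 216. ] ang 82.5 z med/max [0.0035 0.012 ]
scene rails 300 mean [0.6493 0.2226 0.0251] c [645.8 227. ] sz [165.5 131.1] ang 26.4 z med/max [0.0249 0.0399]
side ridge 60 mean [0.6364 0.2167 0.1422] c [636.1 216.9] sz [15.3 57.7] ang 28.7 z med/max [0.1425 0.1478]
side hoodtop 314 mean [0.6288 0.2073 0.1095] c [638.9 217.9] sz [107.2  76. ] ang 23.8 z med/max [0.11   0.1129]
side tbar 62 mean [0.5933 0.3045 0.1128] c [592.2 307.3] sz [11.2 54.6] ang 27.2 z med/max [0.113  0.1275]
side mat 8998 mean [ 0.5159 -0.2444  0.0046] c [ 564.4 -233.7] sz [338.8 307.8] ang 82.2 z med/max [0.0046 0.0116]
side rails 320 mean [0.624  0.1927 0.0215] c [631.5 204.6] sz [157.8 194.5] ang 70.1 z med/max [0.0225 0.0372]
```

```bash
cat >> h.py <<'E'
def dock_tool(yaw_deg, tilt_deg=0):
    """tool rot with tool z (jaws) = dock y; leaning about dock y: fingers axis -y_tool leans tilt toward dock -x"""
    c=np.radians(yaw_deg); dx=np.array([np.cos(c),np.sin(c),0]); dy=np.array([-np.sin(c),np.cos(c),0]); dz=np.array([0,0,1.])
    t=np.radians(tilt_deg); up=dz*np.cos(t)-dx*np.sin(t); z=dy; y=-up; x=np.cross(y,z)
    return np.stack([x,y,z],1)
def go(p,Rt):
    """shift (cm) and rotvec from present measured pose"""
    s=status.observe(); R0=R.from_euler("xyz",s["tool_rot"]).as_matrix()
    d=R0.T@(np.array(p)-s["tool_pos"])*100; w=R.from_matrix(R0.T@Rt).as_rotvec()
    print("shift",d.round(2),"rot",w.round(3),"| rows",np.linalg.norm(d)/5,np.degrees(np.linalg.norm(w))/8.59,"F",np.round(s["contact_force"],1),"open",round(s["opening"],4),"t",round(s["time"],2))
E
python3 - <<'E'
from h import *
go([.637,.219,.25],dock_tool(-63))
E
```

```text
shift [ 56.46  -2.37 -15.73] rot [0.001 0.854 0.   ] | rows 11.732440511735607 5.695009877393889 F [ 0.2 -0.6  0.6] open 0.0916 t 0.15
```

```bash
python3 -m pendant '[[[56.5,-2.4,-15.7,0,0.854,0,9.1],[56.5,-2.4,-15.7,0,0.854,0,9.1],[56.5,-2.4,-15.7,0,0.854,0,9.1],[56.5,-2.4,-15.7,0,0.854,0,9.1],[56.5,-2.4,-15.7,0,0.854,0,9.1],[56.5,-2.4,-15.7,0,0.854,0,9.1],[56.5,-2.4,-15.7,0,0.854,0,9.1],[56.5,-2.4,-15.7,0,0.854,0,9.1],[56.5,-2.4,-15.7,0,0.854,0,9.1],[56.5,-2.4,-15.7,0,0.854,0,9.1],[56.5,-2.4,-15.7,0,0.854,0,9.1],[56.5,-2.4,-15.7,0,0.854,0,9.1],[56.5,-2.4,-15.7,0,0.854,0,9.1],[56.5,-2.4,-15.7,0,0.854,0,9.1],[56.5,-2.4,-15.7,0,0.854,0,9.1]]]'
cat > meas.py <<'E'
from h import *
import sys
c=cam("wrist"); cv2.imwrite(f"pics/{sys.argv[1]}.png",c["image"][...,::-1]); np.save(f"pics/{sys.argv[1]}.npy",c,allow_pickle=True)
s=status.observe(); print(np.round(s["tool_pos"],4),np.round(s["tool_rot"],4),s["time"])
P=pts(c);I=c["image"].astype(int)
def rect(nm,m):
    m=m&(c["range_z"]>0); q=P[m]
    if len(q)<8: print(nm,len(q));return
    r=cv2.minAreaRect((q[:,:2]*1000).astype(np.float32)); print(nm,len(q),"mean",q.mean(0).round(4),"c",np.round(r[0],1),"sz",np.round(r[1],1),"ang",round(r[2],1),"zmed",np.round(np.median(q[:,2]),4))
if __name__=="__main__":
    hood=np.hypot(P[...,0]-.637,P[...,1]-.22)<.065
    rect("ridge",hood&(P[...,2]>.139)&(P[...,2]<.146))
    rect("hoodtop",hood&(P[...,2]>.104)&(P[...,2]<.113))
    rect("tbar",(I.sum(2)<220)&(P[...,2]>.085)&(np.hypot(P[...,0]-.595,P[...,1]-.31)<.05))
    rect("basez12",(P[...,2]>.008)&(P[...,2]<.014)&(np.hypot(P[...,0]-.637,P[...,1]-.22)<.13))
    rect("rail22",(P[...,2]>.018)&(P[...,2]<.032)&(I.min(2)>110)&(np.hypot(P[...,0]-.637,P[...,1]-.22)<.13))
E
python3 meas.py w1
```

```text
time: 1.65
tool_pos: [0.6366, 0.2202, 0.2505]
tool_rot: [-1.572, 0.001, -1.099]
contact_force: [-1.1, 1.0, 0.7]
opening: 0.0911
[0.6365 0.2205 0.2509] [-1.5711e+00  4.0000e-04 -1.0984e+00] 1.7
ridge 1511 mean [0.6379 0.2209 0.1432] c [638.7 219.4] sz [12.  60.3] ang 25.7 zmed 0.1434
hoodtop 11393 mean [0.6375 0.2215 0.1097] c [638.7 219.5] sz [100.2  74.4] ang 25.9 zmed 0.1097
tbar 1702 mean [0.5991 0.309  0.1171] c [599.4 308.8] sz [14.5 57.7] ang 24.3 zmed 0.1181
basez12 3084 mean [0.5896 0.2549 0.0126] c [630.2 244. ] sz [160.  178.5] ang 25.4 zmed 0.0127
rail22 2252 mean [0.6183 0.2621 0.0246] c [640.6 222.4] sz [150.2 128.2] ang 25.5 zmed 0.0236
```

View pics/w1.png

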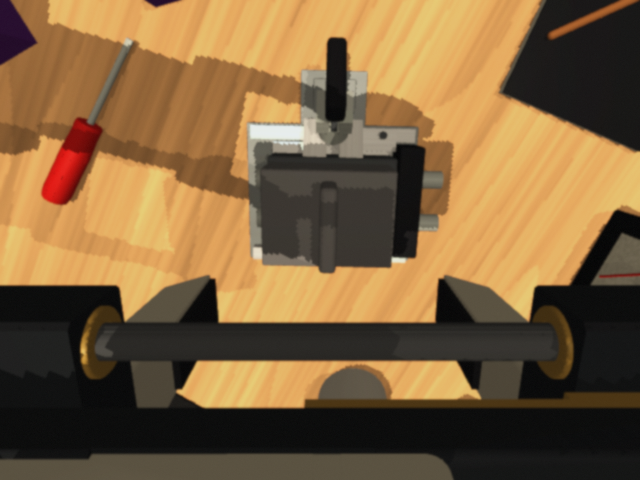

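Wrist view: the ridge is vertical around (328,225), the T-bar around (337,80), the black end block at (408,200) (+y), and the screwdriver at (72,160). All sizes and heights match: ridge 12x60 at z 0.143, hood 100x74, T-bar 14x57. Hood centre is (0.6385,0.2195) and its y axis is at 25.8°.

```bash
python3 - <<'E'
from h import *
go([.6385,.2195,.115],dock_tool(-64.2))
E
```

```text
shift [ 0.18 13.59  0.13] rot [ 0.     0.022 -0.   ] | rows 2.717633871473323 0.1475657740838445 F [-0.7  0.7  0.7] open 0.0909 t 1.7
```

```bash
python3 -m pendant '[[[0.2,5,0.1,0,0.022,0,6],[0.2,9.5,0.1,0,0.022,0,5],[0.2,12,0.1,0,0.022,0,5],[0.2,13,0.1,0,0.022,0,5],[0.2,13.5,0.1,0,0.022,0,5],[0.2,13.5,0.1,0,0.022,0,3],[0.2,13.5,0.1,0,0.022,0,0.5],[0.2,13.5,0.1,0,0.022,0,0.5],[0.2,13.5,0.1,0,0.022,0,0.5],[0.2,13.5,0.1,0,0.022,0,0.5],[0.2,13.5,0.1,0,0.022,0,0.5],[0.2,13.5,0.1,0,0.022,0,0.5],[0.2,13.5,0.1,0,0.022,0,0.5],[0.2,13.5,0.1,0,0.022,0,0.5]]]' 20
```

```text
time: 3.1
tool_pos: [0.6395, 0.2181, 0.1161]
tool_rot: [-1.57, -0.0, -1.122]
contact_force: [-2.1, -0.9, 3.3]
opening: 0.012
```

```bash
python3 -m pendant '[[[0,-1,0,0,0,0,0.5],[0,-2.5,0,0,0,0,0.5],[0,-4.5,0,0,0,0,0.5],[0,-7,0,0,0,0,0.5],[0,-9.5,0,0,0,0,0.5],[0,-11,0,0,0,0,0.5],[0,-11,0,0,0,0,0.5]]]' 
python3 - <<'E'
from h import *
go([.508,-.314,.2],dock_tool(-97.5))
E
```

```text
time: 3.8
tool_pos: [0.6404, 0.2185, 0.2286]
tool_rot: [-1.566, -0.001, -1.122]
contact_force: [0.4, -0.4, -0.3]
opening: 0.0119
shift [ 42.22   2.73 -35.05] rot [-0.005  0.58  -0.   ] | rows 10.988804259490117 3.8686987438871676 F [ 0.4 -0.4 -0.3] open 0.0119 t 3.8
```

```bash
python3 -m pendant '[[[4,0.2,-3.3,0,0.06,0,0.5],[8,0.5,-6.6,0,0.12,0,0.5],[12,0.8,-10,0,0.18,0,0.5],[16,1,-13.3,0,0.24,0,0.5],[20,1.3,-16.6,0,0.3,0,0.5],[24,1.5,-20,0,0.36,0,0.5],[28,1.8,-23.2,0,0.42,0,0.5],[32,2.1,-26.5,0,0.48,0,0.5],[36,2.4,-29.9,0,0.53,0,0.5],[39,2.6,-32.5,0,0.56,0,0.5],[41.2,2.7,-34.2,0,0.58,0,0.5],[42.2,2.7,-35,0,0.58,0,0.5],[42.2,2.7,-35,0,0.58,0,0.5],[42.2,2.7,-35,0,0.58,0,0.5]]]' 
cat > mm.py <<'E'
from meas import *
# mat bounds from wrist and scene
r=lambda nm,m:rect(nm,m)
r("mat(wrist)",(I.sum(2)<200)&(abs(P[...,2]-.004)<.01)&(np.hypot(P[...,0]-.52,P[...,1]+.22)<.25))
h=np.hypot(P[...,0]-.508,P[...,1]+.314)<.1
b=P[h&(P[...,2]>.03)]; print(b.shape, b[:,2].min() if len(b) else 0)
E
python3 mm.py w2
python3 - <<'E'
from h import *
go([.508,-.314,.066],dock_tool(-97.5))
E
```

```text
time: 5.2
tool_pos: [0.5072, -0.3127, 0.198]
tool_rot: [-1.572, 0.002, -1.701]
contact_force: [-0.3, 0.3, -1.8]
opening: 0.0119
[ 0.5075 -0.3123  0.1983] [-1.5715e+00  1.3000e-03 -1.7003e+00] 5.25
mat(wrist) 50479 mean [ 0.5244 -0.2235  0.0048] c [ 516.5 -270.7] sz [234.  217.7] ang 82.5 zmed 0.0048
(127184, 3) 0.13915489653540639
shift [ 0.18 13.23  0.08] rot [ 0.001  0.001 -0.001] | rows 2.6457968594633483 0.013105877403243815 F [-0.4  0.4 -2.2] open 0.012 t 5.25
```

View pics/w2.png

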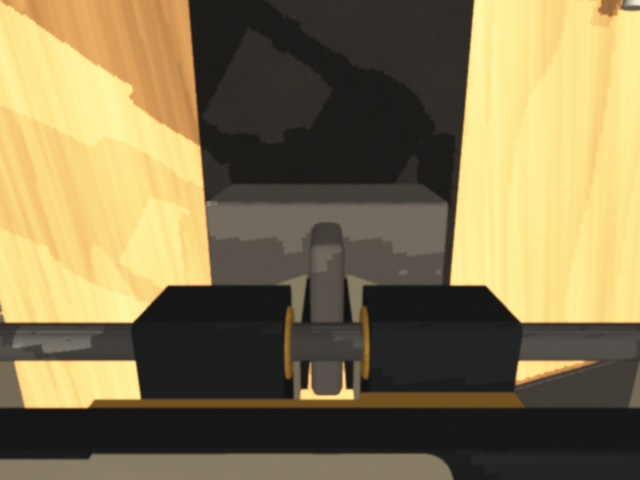

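The hood hangs level in the gripper (ridge at (327,300)), centred over the mat (edges at u≈205 and 460). I lower it gently.

```bash
python3 -m pendant '[[[0,3,0,0,0,0,0.5],[0,6.5,0,0,0,0,0.5],[0,9.5,0,0,0,0,0.5],[0,11.5,0,0,0,0,0.5],[0,12.4,0,0,0,0,0.5],[0,12.8,0,0,0,0,0.5],[0,13,0,0,0,0,0.5],[0,13.1,0,0,0,0,0.5],[0,13.2,0,0,0,0,0.5],[0,13.2,0,0,0,0,0.5]]]' 
```

```text
time: 6.25
tool_pos: [0.5074, -0.3141, 0.0673]
tool_rot: [-1.57, -0.0, -1.702]
contact_force: [-0.2, 0.1, -1.1]
opening: 0.0121
```

```bash
python3 -m pendant '[[[0,0.1,0,0,0,0,0.5],[0,0.2,0,0,0,0,0.5],[0,0.25,0,0,0,0,0.5],[0,0.3,0,0,0,0,0.5],[0,0.35,0,0,0,0,0.5],[0,0.35,0,0,0,0,0.5]]]' 
```

```text
time: 6.85
tool_pos: [0.5072, -0.3139, 0.0632]
tool_rot: [-1.571, 0.0, -1.702]
contact_force: [-0.8, -0.9, -1.8]
opening: 0.012
```

```bash
python3 -m pendant '[[[0,0.05,0,0,0,0,0.5],[0,0.1,0,0,0,0,0.5],[0,0.15,0,0,0,0,0.5],[0,0.15,0,0,0,0,0.5]]]'; python3 -m pendant '[[[0,0.05,0,0,0,0,0.5],[0,0.1,0,0,0,0,0.5],[0,0.1,0,0,0,0,0.5]]]' 
```

```text
time: 7.25
tool_pos: [0.5073, -0.3139, 0.0631]
tool_rot: [-1.57, -0.0, -1.702]
contact_force: [-2.9, 2.4, 9.8]
opening: 0.0121
time: 7.55
tool_pos: [0.5073, -0.314, 0.0631]
tool_rot: [-1.57, -0.001, -1.702]
contact_force: [-5.7, 4.0, 16.6]
opening: 0.012
```

```bash
python3 -m pendant '[[[0,-0.15,0,0,0,0,0.5],[0,-0.2,0,0,0,0,0.5],[0,-0.2,0,0,0,0,2],[0,-0.2,0,0,0,0,3.2],[0,-0.2,0,0,0,0,3.2],[0,-0.2,0,0,0,0,3.2],[0,-3,0,0,0,0,3.2],[0,-7,0,0,0,0,3.2],[0,-12,0,0,0,0,3.2],[0,-16,0,0,0,0,3.2],[0,-18,0,0,0,0,3.2],[0,-18,0,0,0,0,3.2]]]'
python3 - <<'E'
from h import *
cv=np.radians(-64.5); dx=np.array([np.cos(cv),np.sin(cv),0]);dy=np.array([-dx[1],dx[0],0]);t=np.radians(32)
a=np.array([0,0,np.cos(t)])-dx*np.sin(t); bx=np.cross(dy,a)
L=lambda n:np.load(f"pics/{n}.npy",allow_pickle=True).item()
for n in("w1","scene0","side0"):
    c=L(n);P=pts(c);I=c["image"].astype(int)
    m=(I.sum(2)<220)&(P[...,2]>.085)&(np.hypot(P[...,0]-.597,P[...,1]-.31)<.05)
    q=P[m]; A,B,Y=q@a,q@bx,q@dy
    top=np.percentile(A,[50,80,95]); pr=lambda x:np.percentile(x,[2,50,98]).round(4)
    k=A>np.percentile(A,95)-.006
    mid=lambda x:(np.percentile(x[k],1)+np.percentile(x[k],99))/2
    C=a*(np.median(A[k])-.01)+bx*mid(B)+dy*mid(Y)
    print(n,len(q),"top",top.round(4),"B",pr(B[k]),"Y",pr(Y[k]),"centre",C.round(4))
# yaw via plane fit of top
go([.57,.36,.30],dock_tool(-64.5,32))
E
```

```text
time: 8.75
tool_pos: [0.5084, -0.3149, 0.2444]
tool_rot: [-1.565, -0.004, -1.702]
contact_force: [-0.1, 0.1, -0.5]
opening: 0.0322
w1 2207 top [0.1124 0.3454 0.3454] B [0.2196 0.2196 0.2196] Y [0.6683 0.6683 0.6683] centre [0.6068 0.2801 0.4008]
scene0 94 top [0.109  0.1125 0.1153] B [0.0138 0.04   0.0607] Y [0.6706 0.6759 0.6808] centre [0.6003 0.3113 0.1063]
side0 62 top [0.1066 0.1106 0.1132] B [0.013  0.0405 0.0654] Y [0.6621 0.6672 0.6726] centre [0.5934 0.3061 0.1056]
shift [-67.69  -5.83  -2.67] rot [ 0.156 -0.562 -0.537] | rows 13.599232433262596 5.29041446764117 F [-0.1  0.1 -0.5] open 0.0322 t 8.75
```

```bash
cat > knob.py <<'E'
from h import *
cv=np.radians(-64.5); dx=np.array([np.cos(cv),np.sin(cv),0]);dy=np.array([-dx[1],dx[0],0]);t=np.radians(32)
a=np.array([0,0,np.cos(t)])-dx*np.sin(t); bx=np.cross(dy,a)
def bar(c,n):
    P=pts(c);I=c["image"].astype(int)
    m=(c["range_z"]>0)&(I.sum(2)<220)&(P[...,2]>.085)&(P[...,2]<.15)&(np.hypot(P[...,0]-.597,P[...,1]-.31)<.05)
    q=P[m]; A=q@a; k=abs(A-np.percentile(A,90))<.004
    mid=lambda x:(np.percentile(x,1)+np.percentile(x,99))/2
    T=q[k]; r=cv2.minAreaRect((np.stack([T@bx,T@dy],1)*1000).astype(np.float32))
    C=a*(np.median(A[k])-.01)+bx*r[0][0]/1000+dy*r[0][1]/1000
    nrm=np.linalg.svd(T-T.mean(0))[2][2]; nrm*=np.sign(nrm[2])
    print(n,len(T),"size",np.round(r[1],1),"ang",round(r[2],1),"centre",C.round(4),"normal·a",round(nrm@a,4),"lean",np.degrees(np.arccos(nrm[2])).round(1),"az",np.degrees(np.arctan2(nrm[1],nrm[0])).round(1)); return C
if __name__=="__main__":
    for n in("w1","scene0","side0"): C=bar(np.load(f"pics/{n}.npy",allow_pickle=True).item(),n)
    C=bar(np.load("pics/w1.npy",allow_pickle=True).item(),"w1")
    print("dock offset of C",(C-[.6385,.2195,0])@dx,(C-[.6385,.2195,0])@dy)
    go(C+a*.085,dock_tool(-64.5,32))
E
python3 knob.py
```

```text
w1 1451 size [54.7 13.9] ang 0.6 centre [0.5989 0.309  0.1074] normal·a 0.9999 lean 31.4 az 115.0
scene0 29 size [ 8.6 48.1] ang 89.5 centre [0.6011 0.3121 0.1085] normal·a 0.9895 lean 34.2 az 130.2
side0 24 size [56.  10.2] ang 1.6 centre [0.5927 0.307  0.1055] normal·a 0.9768 lean 32.8 az 138.6
w1 1451 size [54.7 13.9] ang 0.6 centre [0.5989 0.309  0.1074] normal·a 0.9999 lean 31.4 az 115.0
dock offset of C -0.09787967387863944 0.002795249841630648
shift [-66.84   6.24  -1.67] rot [ 0.156 -0.562 -0.537] | rows 13.43043466972058 5.29041446764117 F [-0.1  0.1 -0.5] open 0.0322 t 8.75
```

```bash
python3 -m pendant '[[[-8,-1,0,0,0,0,4],[-66.8,6.2,-1.7,0.156,-0.562,-0.537,4],[-66.8,6.2,-1.7,0.156,-0.562,-0.537,4],[-66.8,6.2,-1.7,0.156,-0.562,-0.537,4],[-66.8,6.2,-1.7,0.156,-0.562,-0.537,4],[-66.8,6.2,-1.7,0.156,-0.562,-0.537,4],[-66.8,6.2,-1.7,0.156,-0.562,-0.537,4],[-66.8,6.2,-1.7,0.156,-0.562,-0.537,4],[-66.8,6.2,-1.7,0.156,-0.562,-0.537,4],[-66.8,6.2,-1.7,0.156,-0.562,-0.537,4],[-66.8,6.2,-1.7,0.156,-0.562,-0.537,4],[-66.8,6.2,-1.7,0.156,-0.562,-0.537,4],[-66.8,6.2,-1.7,0.156,-0.562,-0.537,4],[-66.8,6.2,-1.7,0.156,-0.562,-0.537,4],[-66.8,6.2,-1.7,0.156,-0.562,-0.537,4],[-66.8,6.2,-1.7,0.156,-0.562,-0.537,4],[-66.8,6.2,-1.7,0.156,-0.562,-0.537,4],[-66.8,6.2,-1.7,0.156,-0.562,-0.537,4]]]'
python3 - <<'E'
from knob import *
c=cam("wrist"); np.save("pics/w3.npy",c,allow_pickle=True); cv2.imwrite("pics/w3.png",c["image"][...,::-1])
print(status.observe()["qpos"].round(3) if hasattr(status.observe()["qpos"],"round") else status.observe()["qpos"])
C=bar(c,"w3"); go(np.array([.5989,.309,.1074])-a*.0158,dock_tool(-64.5,32)); go(C-a*.0158,dock_tool(-64.5,32))
E
```

```text
time: 10.55
tool_pos: [0.5778, 0.3492, 0.179]
tool_rot: [-1.574, -0.552, -1.125]
contact_force: [0.3, -0.3, 0.4]
opening: 0.0399
[ 0.671  0.767  1.05  -0.538  1.481  0.319]
w3 2028 size [55.2 13.4] ang 0.4 centre [0.5984 0.3104 0.1064] normal·a 1.0 lean 32.2 az 114.6
shift [ 0.12 10.08  0.2 ] rot [ 0.003  0.    -0.007] | rows 2.0155800348078206 0.05052752974048797 F [ 0.2 -0.3 -0.7] open 0.0397 t 10.6
shift [-0.06 10.08  0.21] rot [ 0.003  0.    -0.007] | rows 2.0170579058402702 0.05052752974048797 F [ 0.2 -0.3 -0.7] open 0.0397 t 10.6
```

View pics/w3.png

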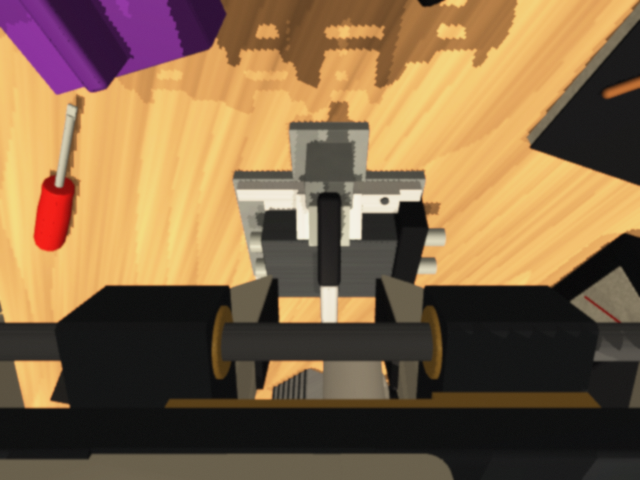

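Both wrist views agree on the T-bar to about 1.5 mm, and it lies between the fingers at (329,240). I go down the axis and grip.

```bash
python3 -m pendant '[[[0,4,0.2,0,0,0,4],[0,7,0.2,0,0,0,4],[0,9,0.2,0,0,0,4],[0,10.1,0.2,0,0,0,4],[0,10.1,0.2,0,0,0,4],[0,10.1,0.2,0,0,0,2],[0,10.1,0.2,0,0,0,0.8],[0,10.1,0.2,0,0,0,0.8],[0,10.1,0.2,0,0,0,0.8],[0,10.1,0.2,0,0,0,0.8],[0,10.1,0.2,0,0,0,0.8],[0,10.1,0.2,0,0,0,0.8]]]' 45
```

```text
time: 11.8
tool_pos: [0.6013, 0.3039, 0.0936]
tool_rot: [-1.575, -0.552, -1.124]
contact_force: [-5.9, 0.3, 5.7]
opening: 0.0138
```

```bash
python3 -m pendant '[[[0,-0.4,0,0,0,0,0.8],[0,-0.8,0,0,0,0,0.8],[0,-1.2,0,0,0,0,0.8],[0,-1.5,0,0,0,0,0.8],[0,-1.75,0,0,0,0,0.8],[0,-1.75,0,0,0,0,0.8],[0,-1.75,0,0,0,0,0.8]]]' 45
python3 - <<'E'
from knob import *
s=status.observe(); d=np.array(s["tool_pos"])-[.6013,.3039,.0936]; print((d@a).round(4),(d@bx).round(4),(d@dy).round(4),"F along a",np.array(s["contact_force"])@a)
E
```

```text
time: 12.5
tool_pos: [0.5977, 0.3109, 0.1062]
tool_rot: [-1.578, -0.552, -1.123]
contact_force: [1.5, -5.9, -8.9]
opening: 0.0137
0.0148 -0.0 -0.0002 F along a -10.676941835646337
```

```bash
python3 -m pendant '[[[0,-0.15,0,0,0,0,0.8],[0,-0.28,0,0,0,0,0.8],[0,-0.28,0,0,0,0,0.8],[0,-0.28,0,0,0,0,0.8]]]' 45
python3 - <<'E'
from knob import *
s=status.observe(); d=np.array(s["tool_pos"])-[.6013,.3039,.0936]; print((d@a).round(4),(d@bx).round(4),(d@dy).round(4),"F along a",np.array(s["contact_force"])@a, np.round(s["qpos"],3))
E
```

```text
time: 12.9
tool_pos: [0.5971, 0.3121, 0.1083]
tool_rot: [-1.578, -0.552, -1.123]
contact_force: [2.1, -7.0, -10.5]
opening: 0.0138
0.0174 -0.0 -0.0002 F along a -12.781894313230024 [ 0.612  0.811  1.165 -0.562  1.318  0.353]
```

```bash
python3 -m pendant '[[[0,0,0,0,-0.1,0,0.8],[0,0,0,0,-0.2,0,0.8],[0,0,0,0,-0.32,0,0.8],[0,0,0,0,-0.44,0,0.8],[0,0,0,0,-0.56,0,0.8],[0,0,0,0,-0.68,0,0.8],[0,0,0,0,-0.8,0,0.8],[0,0,0,0,-0.92,0,0.8],[0,0,0,0,-1.04,0,0.8],[0,0,0,0,-1.16,0,0.8],[0,0,0,0,-1.28,0,0.8],[0,0,0,0,-1.38,0,0.8],[0,0,0,0,-1.44,0,0.8],[0,0,0,0,-1.44,0,0.8],[0,0,0,0,-1.44,0,0.8]]]' 45
python3 - <<'E'
from knob import *
s=status.observe(); d=np.array(s["tool_pos"])-[.6013,.3039,.0936]; print((d@a).round(4),(d@bx).round(4),(d@dy).round(4),"F",np.round(s["contact_force"],1),np.array(s["contact_force"])@a,np.round(s["torque"],2), np.round(s["qpos"],3))
R0=R.from_euler("xyz",s["tool_rot"]).as_matrix(); print(R.from_matrix(dock_tool(-64.5,32).T@R0).as_rotvec().round(3))
E
```

```text
time: 14.4
tool_pos: [0.5969, 0.3116, 0.1083]
tool_rot: [-2.12, -0.061, 0.332]
contact_force: [1.5, -6.8, -9.1]
opening: 0.0136
0.0172 0.0002 -0.0007 F [ 1.5 -6.8 -9.1] -11.29080288527339 [-0.07  0.36 -0.13] [ 0.612  0.811  1.165 -0.563  1.319 -1.087]
[-1.000e-03 -1.443e+00  1.000e-02]
```

```bash
python3 -m pendant '[[[0,0.15,0,0,0,0,0.8],[0,0.3,0,0,0,0,0.8],[0,0.4,0,0,0,0,0.8],[0,0.4,0,0,0,0,0.8],[0,0.4,0,0,0,0,2],[0,0.4,0,0,0,0,3.5],[0,0.4,0,0,0,0,3.5],[0,0.4,0,0,0,0,3.5],[0,-2,0,0,0,0,3.5],[0,-5,0,0,0,0,3.5],[0,-9,0,0,0,0,3.5],[0,-11,0,0,0,0,3.5],[0,-11,0,0,0,0,3.5]]]' 45
python3 - <<'E'
from knob import *
go([.6385,.2195,.26],dock_tool(-64.5))
E
```

```text
time: 15.7
tool_pos: [0.5732, 0.3677, 0.2073]
tool_rot: [-2.116, -0.072, 0.336]
contact_force: [0.1, -0.7, -0.3]
opening: 0.035
shift [  1.66   3.96 -16.48] rot [0.391 1.402 0.454] | rows 3.406715632306331 10.170093906983412 F [ 0.1 -0.7 -0.3] open 0.035 t 15.7
```

```bash
python3 -m pendant '[[[1.7,4,-16.5,0.391,1.402,0.454,5],[1.7,4,-16.5,0.391,1.402,0.454,5],[1.7,4,-16.5,0.391,1.402,0.454,5],[1.7,4,-16.5,0.391,1.402,0.454,5],[1.7,4,-16.5,0.391,1.402,0.454,5],[1.7,4,-16.5,0.391,1.402,0.454,5],[1.7,4,-16.5,0.391,1.402,0.454,5],[1.7,4,-16.5,0.391,1.402,0.454,5],[1.7,4,-16.5,0.391,1.402,0.454,5],[1.7,4,-16.5,0.391,1.402,0.454,5],[1.7,4,-16.5,0.391,1.402,0.454,5],[1.7,4,-16.5,0.391,1.402,0.454,5],[1.7,4,-16.5,0.391,1.402,0.454,5],[1.7,4,-16.5,0.391,1.402,0.454,5]]]'
cat > m3.py <<'E'
from meas import *
near=np.hypot(P[...,0]-.637,P[...,1]-.22)<.07
rect("handle",near&(P[...,2]>.110)&(P[...,2]<.124))
rect("boxtop",near&(P[...,2]>.051)&(P[...,2]<.061)&(I.sum(2)<300))
rect("block",(np.hypot(P[...,0]-.69,P[...,1]-.25)<.07)&(P[...,2]>.047)&(P[...,2]<.056)&(I.sum(2)<150))
q=(I.sum(2)<220)&(np.hypot(P[...,0]-.59,P[...,1]-.32)<.06)&(P[...,2]>.085)&(P[...,2]<.16); rect("tbar",q)
s=cam("side"); cv2.imwrite("pics/side3.png",s["image"][...,::-1]); np.save("pics/side3.npy",s,allow_pickle=True)
Q=pts(s); m=(np.hypot(Q[...,0]-.508,Q[...,1]+.314)<.075)&(Q[...,2]>.02)&(s["range_z"]>0); q=Q[m]
print("hood z pct",np.percentile(q[:,2],[2,50,99.5]).round(4)); t=q[(abs(q[:,2]-.056)<.006)]; print(t.mean(0)); print(cv2.minAreaRect((t[:,:2]*1000).astype(np.float32)))
cr=lambda im,y0,y1,x0,x1:cv2.resize(im[y0:y1,x0:x1],(400,400))
cv2.imwrite("pics/c3.png",np.hstack([cr(c["image"],0,300,180,480),cr(s["image"],140,400,270,440+90)])[...,::-1])
E
python3 m3.py w4
```

```text
time: 17.1
tool_pos: [0.6385, 0.2175, 0.256]
tool_rot: [-1.579, -0.002, -1.126]
contact_force: [-0.7, 0.4, -0.0]
opening: 0.0503
[0.6385 0.2175 0.2561] [-1.5789 -0.0022 -1.126 ] 17.15
handle 0
boxtop 10324 mean [0.6421 0.2261 0.0575] c [641.1 233.6] sz [120.6  99.3] ang 25.8 zmed 0.0577
block 2751 mean [0.6984 0.2546 0.0526] c [670.1 238.1] sz [89.5 98.1] ang 25.1 zmed 0.0528
tbar 2760 mean [0.5959 0.3158 0.1246] c [597.8 309.5] sz [54.4 34.4] ang 19.2 zmed 0.1264
hood z pct [0.0222 0.0561 0.0927]
[ 0.5046333  -0.31618888  0.05639749]
((506.84979248046875, -312.93719482421875), (76.5976333618164, 100.40807342529297), 82.57504272460938)
```

View pics/c3.png

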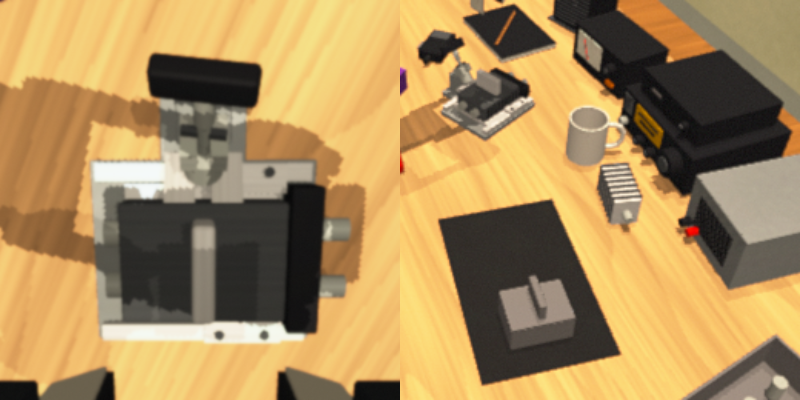

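The left crop shows the T-bar turned across (205,80) and staying out; the module's handle is at (203,270). The right crop shows the hood upright on the mat at (537,310). The handle top should be at z≈0.095, so I corrected the height window.

```bash
python3 - <<'E'
from h import *
cv=np.radians(-64.5); dx=np.array([np.cos(cv),np.sin(cv),0]);dy=np.array([-dx[1],dx[0],0])
c=np.load("pics/w4.npy",allow_pickle=True).item();P=pts(c)
q=P[(np.hypot(P[...,0]-.637,P[...,1]-.22)<.06)&(P[...,2]>.088)&(P[...,2]<.1)]
r=cv2.minAreaRect((q[:,:2]*1000).astype(np.float32)); print(len(q),r,np.median(q[:,2]))
h=np.array([*np.array(r[0])/1000,0]); print(h@dx,h@dy)
go([h[0],h[1],.0675],dock_tool(-64.5))
E
```

```text
1302 ((640.66943359375, 222.99314880371094), (13.633529663085938, 59.39795684814453), 25.416933059692383) 0.09547846279093003
0.07454496592692639 0.6742598279666998
shift [-0.44 18.87  0.58] rot [ 0.008 -0.001  0.002] | rows 3.7758022663591477 0.054859858292371035 F [-0.  -0.6  0. ] open 0.05 t 17.2
```

```bash
python3 -m pendant '[[[-0.4,4.5,0.6,0.008,0,0.002,5],[-0.4,9,0.6,0.008,0,0.002,5],[-0.4,13.5,0.6,0.008,0,0.002,5],[-0.4,16.5,0.6,0.008,0,0.002,5],[-0.4,18.2,0.6,0.008,0,0.002,5],[-0.4,18.9,0.6,0.008,0,0.002,5],[-0.4,18.9,0.6,0.008,0,0.002,4],[-0.4,18.9,0.6,0.008,0,0.002,2.5],[-0.4,18.9,0.6,0.008,0,0.002,0.8],[-0.4,18.9,0.6,0.008,0,0.002,0.8],[-0.4,18.9,0.6,0.008,0,0.002,0.8],[-0.4,18.9,0.6,0.008,0,0.002,0.8],[-0.4,18.9,0.6,0.008,0,0.002,0.8],[-0.4,18.9,0.6,0.008,0,0.002,0.8]]]' 45
python3 - <<'E'
from h import *
cv=np.radians(-64.5);dy=np.array([-np.sin(cv),np.cos(cv),0]);s=status.observe()
go(np.array(s["tool_pos"])-dy*.07,dock_tool(-64.5))
E
```

```text
time: 18.6
tool_pos: [0.6411, 0.2221, 0.0683]
tool_rot: [-1.57, -0.0, -1.128]
contact_force: [-2.9, -1.0, 5.6]
opening: 0.0138
shift [ 0.02 -0.   -7.  ] rot [-0.001 -0.002  0.   ] | rows 1.3999999999999988 0.016242034598815857 F [-2.9 -1.   5.6] open 0.0138 t 18.6
```

```bash
python3 -m pendant '[[[0,-0.05,-0.3,0,0,0,0.8],[0,-0.05,-0.7,0,0,0,0.8],[0,-0.05,-1.2,0,0,0,0.8],[0,-0.05,-1.2,0,0,0,0.8]]]' 45
```

```text
time: 19.0
tool_pos: [0.6301, 0.2169, 0.0683]
tool_rot: [-1.57, -0.0, -1.128]
contact_force: [0.7, 1.2, 3.2]
opening: 0.0138
```

```bash
python3 -m pendant '[[[0,0,-0.8,0,0,0,0.8],[0,0,-1.6,0,0,0,0.8],[0,0,-2.4,0,0,0,0.8],[0,0,-3.2,0,0,0,0.8],[0,0,-4,0,0,0,0.8],[0,0,-4.8,0,0,0,0.8],[0,0,-5.5,0,0,0,0.8],[0,0,-5.9,0,0,0,0.8],[0,0,-5.9,0,0,0,0.8],[0,0,-5.9,0,0,0,0.8]]]' 45
```

```text
time: 20.0
tool_pos: [0.576, 0.1912, 0.0682]
tool_rot: [-1.572, 0.0, -1.128]
contact_force: [0.7, -1.1, 8.8]
opening: 0.0137
```

```bash
python3 -m pendant '[[[0,-0.2,0,0,0,0,0.8],[0,-0.6,0,0,0,0,0.8],[0,-1.2,0,0,0,0,0.8],[0,-2,0,0,0,0,0.8],[0,-2,0,0,0,0,0.8]]]' 45
```

```text
time: 20.5
tool_pos: [0.5776, 0.192, 0.0891]
tool_rot: [-1.569, -0.0, -1.128]
contact_force: [0.3, 0.1, -5.4]
opening: 0.0139
```

```bash
python3 -m pendant '[[[0,-1.5,0,0,0,0,0.8],[0,-4,0,0,0,0,0.8],[0,-7,0,0,0,0,0.8],[0,-10,0,0,0,0,0.8],[0,-12,0,0,0,0,0.8],[0,-12.5,0,0,0,0,0.8],[0,-12.5,0,0,0,0,0.8]]]' 45
python3 - <<'E'
from h import *
go([.527,-.1705,.16],dock_tool(-97.5))
E
```

```text
time: 21.2
tool_pos: [0.577, 0.1918, 0.2131]
tool_rot: [-1.569, -0.0, -1.128]
contact_force: [-0.4, 0.9, -6.0]
opening: 0.0133
shift [ 30.6    5.29 -20.04] rot [-0.001  0.574 -0.   ] | rows 7.391587353690916 3.8257638375839647 F [-0.4  0.9 -6. ] open 0.0133 t 21.2
```

```bash
python3 -m pendant '[[[1.5,0,-1,0,0.03,0,0.8],[4.5,0,-3,0,0.09,0,0.8],[7.5,0,-5,0,0.15,0,0.8],[10.5,0,-7,0,0.2,0,0.8],[13.5,0,-9,0,0.26,0,0.8],[16.5,0,-11,0,0.32,0,0.8],[19.5,0.5,-13,0,0.38,0,0.8],[22.5,1.2,-15,0,0.44,0,0.8],[25.5,2.4,-17,0,0.5,0,0.8],[28,3.6,-18.5,0,0.54,0,0.8],[29.8,4.6,-19.5,0,0.57,0,0.8],[30.6,5.2,-20,0,0.574,0,0.8],[30.6,5.2,-20,0,0.574,0,0.8],[30.6,5.2,-20,0,0.574,0,0.8]]]' 45
python3 - <<'E'
from h import *
for n in("side","scene"):
    c=cam(n);cv2.imwrite(f"pics/{n}5.png",c["image"][...,::-1])
# TCP when underside rests on mat: grip TCP .0682 with underside .012 -> .0602
go([.527,-.1705,.0605],dock_tool(-97.5))
E
```

```text
time: 22.6
tool_pos: [0.527, -0.1697, 0.1604]
tool_rot: [-1.571, 0.001, -1.702]
contact_force: [0.7, 0.6, -6.2]
opening: 0.0137
shift [ 0.13 10.06 -0.05] rot [-0.001  0.001 -0.001] | rows 2.012667494044098 0.009849708749808244 F [-0.1  0.6 -6.1] open 0.0138 t 22.7
```

View pics/side5.png

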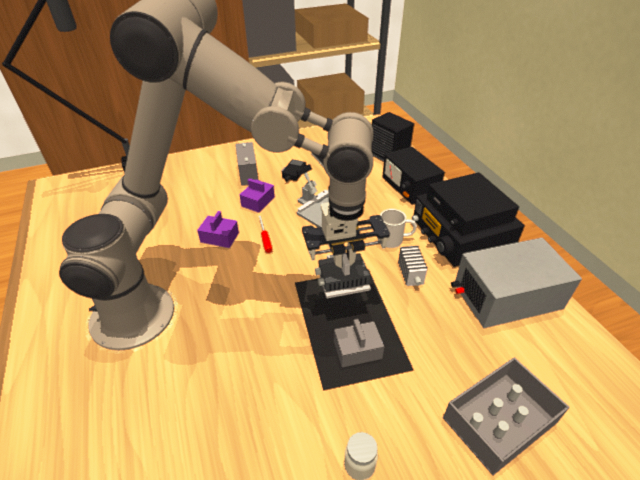

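The module hangs level over the free half of the mat at (345,280), clear of the hood at (358,343). I lower it.

```bash
python3 -m pendant '[[[0,2,0,0,0,0,0.8],[0,4.5,0,0,0,0,0.8],[0,6.8,0,0,0,0,0.8],[0,8.3,0,0,0,0,0.8],[0,9.1,0,0,0,0,0.8],[0,9.5,0,0,0,0,0.8],[0,9.6,0,0,0,0,0.8],[0,9.7,0,0,0,0,0.8],[0,9.75,0,0,0,0,0.8],[0,9.8,0,0,0,0,0.8],[0,9.8,0,0,0,0,0.8]]]' 45;  python3 -m pendant '[[[0,0.05,0,0,0,0,0.8],[0,0.1,0,0,0,0,0.8],[0,0.15,0,0,0,0,0.8],[0,0.2,0,0,0,0,0.8],[0,0.2,0,0,0,0,0.8]]]' 45
```

```text
time: 23.8
tool_pos: [0.5275, -0.1705, 0.063]
tool_rot: [-1.57, 0.0, -1.702]
contact_force: [-0.1, -0.3, -5.8]
opening: 0.0134
time: 24.3
tool_pos: [0.5274, -0.1703, 0.0606]
tool_rot: [-1.571, 0.001, -1.702]
contact_force: [-1.1, -0.8, -6.1]
opening: 0.0136
```

```bash
python3 -m pendant '[[[0,0.05,0,0,0,0,0.8],[0,0.1,0,0,0,0,0.8],[0,0.1,0,0,0,0,0.8]]]' 45;  python3 -m pendant '[[[0,0.05,0,0,0,0,0.8],[0,0.1,0,0,0,0,0.8],[0,0.1,0,0,0,0,0.8]]]' 45
```

```text
time: 24.6
tool_pos: [0.5275, -0.1703, 0.0602]
tool_rot: [-1.57, 0.0, -1.702]
contact_force: [-2.3, 1.1, 0.2]
opening: 0.0138
time: 24.9
tool_pos: [0.5275, -0.1704, 0.0603]
tool_rot: [-1.569, 0.0, -1.702]
contact_force: [-5.4, 2.0, 9.6]
opening: 0.0134
```

```bash
python3 -m pendant '[[[0,-0.1,0,0,0,0,0.8],[0,-0.1,0,0,0,0,1.5],[0,-0.1,0,0,0,0,2.5],[0,-0.1,0,0,0,0,3.5],[0,-0.1,0,0,0,0,3.5],[0,-0.1,0,0,0,0,3.5],[0,-2,0,0,0,0,3.5],[0,-5,0,0,0,0,3.5],[0,-9,0,0,0,0,3.5],[0,-13,0,0,0,0,3.5],[-7,-16,0,0,0,0,3.5],[-12,-18,0,0,0,0,3.5],[-15,-18,0,0,0,0,3.5],[-15,-18,0,0,0,0,3.5]]]'
python3 - <<'E'
from h import *
c=cam("wrist"); cv2.imwrite("pics/w6.png",c["image"][...,::-1]);s=cam("side"); cv2.imwrite("pics/side6.png",s["image"][...,::-1])
for n,k in(("w",c),("side",s),("scene",cam("scene"))):
    P=pts(k);ok=k["range_z"]>0
    for nm,ctr,z in(("handle",(.5275,-.17),(.08,.095)),("hoodtop",(.507,-.313),(.05,.061)),("hoodridge",(.507,-.313),(.083,.097))):
        q=P[ok&(np.hypot(P[...,0]-ctr[0],P[...,1]-ctr[1])<.07)&(P[...,2]>z[0])&(P[...,2]<z[1])]
        if len(q)>8: r=cv2.minAreaRect((q[:,:2]*1000).astype(np.float32)); print(n,nm,len(q),np.round(r[0],1),np.round(r[1],1),round(r[2],1),np.median(q[:,2]).round(4))
cr=lambda im,y0,y1,x0,x1:cv2.resize(im[y0:y1,x0:x1],None,fx=400/(x1-x0),fy=400/(x1-x0))
A=cr(s["image"],140,400,200,440);h=cv2.resize(c["image"],(400,300)); h=np.pad(h,((0,A.shape[0]-300),(0,0),(0,0)))
cv2.imwrite("pics/c6.png",np.hstack([A,h])[...,::-1])
E
```

```text
time: 26.3
tool_pos: [0.5477, -0.0173, 0.2406]
tool_rot: [-1.567, 0.002, -1.698]
contact_force: [0.6, -1.1, 0.1]
opening: 0.0347
w handle 593 [ 529.9 -162.9] [39.2 13.2] 82.5 0.0874
side handle 111 [ 526.9 -170.2] [59.8 14.7] 81.6 0.0865
side hoodtop 1014 [ 507.1 -312.9] [ 77.2 100.9] 82.5 0.0564
side hoodridge 127 [ 506.6 -313.8] [58.2 12.6] 82.3 0.0896
scene handle 73 [ 526.2 -167. ] [60.7 17.5] 79.7 0.0847
scene hoodtop 377 [ 506.2 -310.1] [ 79.2 102.1] 81.5 0.0559
scene hoodridge 56 [ 507.5 -310.9] [64.8 15.2] 82.9 0.0881
```

View pics/c6.png

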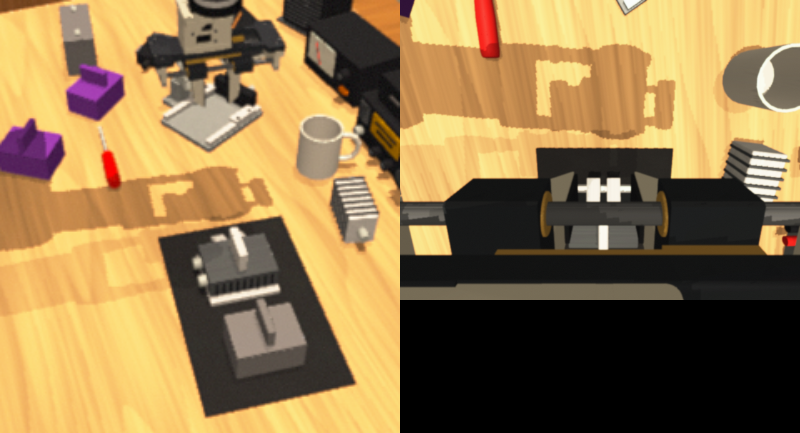

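Both stand upright on the mat: the module at crop (237,265) and the hood at (265,340). Their top heights, 0.087 and 0.090, are right. I check the knob and the bystanders once more by numbers, then hand in.

```bash
python3 - <<'E'
from knob import *
c=cam("scene");c0=np.load("pics/scene0.npy",allow_pickle=True).item();P=pts(c);P0=pts(c0)
m=(c["image"].astype(int).sum(2)<220)&(np.hypot(P[...,0]-.595,P[...,1]-.315)<.06)&(P[...,2]>.085)&(P[...,2]<.16)
q=P[m]; print("tbar",len(q), "height along axis now/before",np.percentile(q@a,90).round(4) if len(q) else None,"~.1153; spread bx,dy",np.ptp(q@bx).round(3),np.ptp(q@dy).round(3))
for n,(u,v) in dict(mug=(262,285),sd=(376,249),mic=(420,366),dummy=(233,262),jar=(236,128),bat=(478,335),p1=(425,298),p2=(426,240)).items():
    w=np.s_[v-12:v+13,u-12:u+13]; print(n,"median |depth change|",np.median(abs(c["range_z"][w]-c0["range_z"][w])).round(4))
s=status.observe();print(np.round(s["contact_force"],1),s["time"])
E
```

```text
tbar 77 height along axis now/before 0.1288 ~.1153; spread bx,dy 0.015 0.051
mug median |depth change| 0.0037
sd median |depth change| 0.0042
mic median |depth change| 0.0035
dummy median |depth change| 0.004
jar median |depth change| 0.0055
bat median |depth change| 0.0034
p1 median |depth change| 0.0038
p2 median |depth change| 0.0042
[-0.1 -0.5  0.2] 26.5
```

The knob reads about 13.5 mm further out than before, with the bar lying across. The bystanders are unchanged, because the ~4 mm depth differences are uniform noise. I hand in.

```bash
python3 -c "
from cell import robot
print(robot.hand_in())"
```

```text
the job is handed in; nothing more can be done
None
```

I handed the job in at 26.5 s robot time; `hand_in` gives no verdict, so this rests on my own checks. In order, I:
1. Lifted the grey hood off and stood it on the mat.
2. Pulled the knob out 17.4 mm, twisted it 1.44 rad anticlockwise and let go.
3. Slid the module 72 mm out of the dock's open end and stood it on the mat beside the hood.

**Last checks**
- **Hood:** upright at (0.507, -0.313), ridge top at z 0.090, as it should be.
- **Module:** upright at (0.527, -0.170), handle top at z 0.087, as it should be. The last wrist view put the handle 7 mm off, at (0.530, -0.163), but the gripper hid part of it there. The side and scene views agree to about 3 mm.
- **Knob:** still out about 13.5 mm with its bar across, which fits resting on the collar.
- **Bystanders:** no movement seen. All eight objects compared (the six bystanders and two purple look-alikes) show a similar 3.4–5.5 mm depth difference, which I put down to camera noise.
- **Robot:** clear of everything at the end. The largest reading I saw at the end of a move was about 18 N, when setting the hood down.

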